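# Load a sample bottle onto the bottle roller

### The job

Without gripping or lifting it, use the fingertips to push the bottle that lies in the gutter steadily up the slope and over the front roller, so that it drops into the hollow between the two rollers and cannot roll back; do not flick it. Then tip the upright keeper bar over with a fingertip so that it falls across behind the bottle, fully down. Leave everything else on the bench where it stands.

Things in the scene. Friction and masses are not known exactly. Their poses are not given: they have to be found in the camera images.
- bottle_roller: Bottle roller with loading gutter, fixed to the bench, 350 mm long: aluminium gutter at the low end, white drive box at the high end. Origin on the bench under the ramp, on the centre line. Its x axis runs uphill along the gutter (roughly world +y), y across it towards the robot, z up; numbers below are in this frame, mm.
- ramp_foot (a point): Foot of the ramp, on the floor's centre line: x -60, z 8. Below it a level floor (z 8) back to x -151 with a 14 mm high toe lip at x -155 to -151. Above it the ramp rises straight, about 15 degrees, to x 50, z 37. Gutter 102 mm wide inside (y -51 to 51), walls 3 mm thick and about 20 mm above the floor.
- front_roller_top (a point): Top of the front roller: x 66, z 40. Two free-turning black rubber rollers, 26 mm thick, lie across at x 66 and x 108, axes at z 27, between white bearing plates (y 51 to 57 either side, top z 50). A lying bottle's axis is at z 61.5 when it is on top of the front roller.
- backstop (a point): Middle of the drive box's front face with two rubber pads, the backstop: x 124, z 60. The box reaches to x 196, y -60 to 60, top z 86; a knob on it reaches z 100.
- sample_bottle: Clear bottle with blue label and white screw cap, 43 mm in diameter, 98 mm long, 0.08 to 0.16 kg, lying across the gutter's level floor, cap towards the robot. Origin: centre of its flat base; its z axis runs along the bottle to the cap. Smooth, rolls and slides easily in the gutter. The full diameter ends about 62 mm from the base; the cap end is narrower.
- bottle_mid (a point): Point on the bottle's own axis 40 mm from its base, near its centre of mass: 21.5 mm above the floor it lies on.
- bed (a point): Where the bottle's axis lies when it has dropped between the rollers, on the centre line of the machine: x 87, y 0, z 54.4 mm in the roller's frame.
- keeper_bar (a joint): Keeper bar's hinge, rad, axis along the gutter: 0 = down, level across the gutter just behind the bedded bottle; 1.57 = straight up; up to 2.05 (stop) = leaning outwards to the roller's +y side, towards the robot. Starts at 1.80 to 2.00. Turns easily (under 1 N at the tip); pushed inwards past the upright to about 1.3 it falls down by its own weight and stays down.
- keeper_pivot (a point): Hinge centre of the keeper bar, on the near bearing plate: x 57.5, y 63.5, z 56 mm in the roller's frame. The bar is 8 mm thick with an 11 mm rubber sleeve over its outer 30 mm.
- keeper_tip (a point): Free end of the keeper bar, 78 mm from the pivot.
- dropper_bottle: Amber dropper bottle with black teat, 30 mm across, 92 mm tall, upright on the far side of the gutter. Bystander, not to be moved. Origin: centre of its underside.
- pigment_vial: Small glass vial with black cap, 18 mm across, 53 mm tall, upright on the far side of the gutter. Bystander, not to be moved. Origin: centre of its underside.
- petri_dish: Glass dish with pigment, 54 mm across, 13 mm high, on the robot's side of the gutter. Bystander, not to be moved. Origin: centre of its underside.
- small_tin: Round white tin, 47 mm across, 21 mm high, on the robot's side of the gutter. Bystander, not to be moved. Origin: centre of its underside.
- tea_beaker: Small beaker with brown contents, 45 mm across, 57 mm tall, by the drive box on the robot's side. Bystander, not to be moved. Origin: centre of its underside.
- spare_bottle: Another bottle like the one in the gutter, but standing upright, 43 mm across, 98 mm tall, by the drive box on the robot's side. Bystander, not to be moved. Origin: centre of its underside.

How it is judged:
By the outcome, as a careful person would: the job done as asked, in the order asked, and still so for the second after the job is handed in, with the robot touching nothing.
It also fails if it takes over 56 s, if anything falls off the work surface, if the arm or the gripper's body presses on something with over 40 N, if the wrist force passes 120 N, or if a joint passes its speed limit or range.

### The arm

A 6-joint arm with a two-finger parallel gripper is mounted at the origin on the work surface; the furniture and walls round the work are solid. World frame = base frame: x ahead of the robot, y to its left, z up, the work surface at z = 0. Lengths are in m, angles in degrees, forces in N, time in s.
With the tool pointing down it reaches from about 0.4 to 0.825 m from the base axis. Payload 7 kg.
Tool frame: the origin (TCP) lies at the very end of the fingers, on their centre line; the grasp point (between the pads) lies 19 mm behind it; z points along the fingers, y is the line along which they close (so a half turn about z gives the same grasp; the last joint's range is limited). The gripper opens to 88 mm and grips with 3 to 60 N. Pads are 19 mm wide; open, the fingers measure 130 mm over their backs; the gripper's body (78 mm by 193 mm) begins 47 mm behind the grasp point.
Start: joints at [-46.862, 20.546, 0.682, 0, -70.136, -16.507], TCP at [0.303, -0.603, 0.227] pointing down, gripper open.
Joint ranges: [-176.03, 176.03], [-82.01, 121.73], [-58.28, 71.71], [-173.87, 95.51], [-174.79, -0.11], [-173.66, 173.66]. Speed limits (degrees/s): [136.94, 136.94, 172.46, 180, 180, 180].

### API

Orientations are given as [roll, pitch, yaw] about the fixed x, y, z axes, in that order (R = Rz(yaw) Ry(pitch) Rx(roll)).
In Python, from plant import get_obs, snapshot, camera_params, close_job, boxes_of, cut_out, landmark_of gives the robot as it stands.
- The arm moves only by the shell command python3 -m inch 'ROWS' [OPENING]. ROWS is text: rows parted by semicolons, each of 6 numbers parted by spaces: the shift along the tool's x, y, z in units of 30 cm (1.0 is 30 cm), then the turn, a rotation vector about the tool's x, y, z in units of pi rad (1.0 is pi rad). A call has 1 to 10 rows; each row is the pose to reach, as a shift and turn from the pose commanded when the call began, along the tool's axes at that moment, turning the shorter way round; what a row does not reach only later rows make up. A row lasts 1/12 s, in which the tool goes at most 41.7 mm and 7.16 degrees, less where a joint would pass 70% of its speed; a pose out of reach is approached as far as the arm can. A call with a number of a shift or a turn outside -1 to 1 is refused whole. A call with a gripper value outside its range is refused whole. OPENING is the closure, from -1 (fully open) to 1 (shut), set as the call begins (- or left out, the last holds). The fingers move at their own pace and stop on an object; the grip force is fixed at half the most. Time passes only in rows, so rows that repeat a pose let the fingers close. It gives the time, the measured TCP pose, the force, the opening and the grip force at its end, in the units of the state.
- get_obs(): the state, without advancing time (a new reading comes with each control period).
- snapshot(name): name is "scene" or "top" or "wrist"; returns the picture (384x512x3 uint8, red, green, blue); there is no depth.
- camera_params(name): a dict with "mtx" (3x3 intrinsics, pixels), "rvec" (rotation vector, rad) and "tvec" (3), from world to camera coordinates, as OpenCV has them. Camera axes: x right, y down, z forward; pixel columns grow to the right and rows downward; lengths in m; the calibration is good to about 2 mm. A picture is of the moment at which its call begins: read the wrist's pose just before it. camera_params takes no time and is no camera call; for the wrist camera it gives the pose at the moment of the call.
- close_job(): hands the job in; it is judged then, once.
Trained networks look in the newest picture that a camera, given by its name, has taken for a name from the list of things; names that differ only in an ending like _2 or _b are one class to them, and where a whole thing is asked for, a point or a joint stands for the part that bears it (a point fixed in the world has none). Each returns a list of dicts, best first, with "p" (0 to 1); they miss things now and then, are a little off and sometimes report something else, mostly with a low value. They report only what shows in the picture. A call takes as long as a camera call.
- boxes_of(camera, thing): "rect" ([left, top, width, height] in pixels, round what is visible of it).
- cut_out(camera, thing): "pixels" (384x512 bool, what is visible of it) and "rect" ([left, top, width, height] in pixels, round what is visible of it).
- landmark_of(camera, thing): "uv" ([column, row] in pixels: a listed point, or the origin of a listed thing).
The state is a dict: "clock": time; "joint_pos": joint angles; "qvel": joint speeds; "tau": joint torques, N m; "tool_pos": TCP position; "orientation": TCP orientation; "force": force on the tool from outside, world axes, zero at the start; "moment": the same for the moment, N m; "opening": finger opening in m; "gripper_force": force on a finger pad.
Only numpy, scipy, OpenCV 4.12 (cv2) and the standard library are available. Lean on these libraries where they do the work, as an engineer would, in place of code of your own. Each camera call takes 0.05 s, during which the arm holds its last target. There are 200 camera calls.

## Working session

There is one attempt and no reset: what is moved stays moved. The work goes in short steps, Python scripts to look and compute and a shell command to move; the robot and the scene stay as the last step left them, time stands still between calls to the robot, and variables do not carry over. Pictures are saved under pics/ and viewed, at most 10 in all, crops included, and the job is handed in when it is done.

```bash
mkdir -p pics; cat > h.py <<'E'
import numpy as np,cv2
from plant import *
from scipy.spatial.transform import Rotation as R
def proj(c,P):
    k=camera_params(c);return cv2.projectPoints(np.float64(P).reshape(-1,3),np.float64(k['rvec']),np.float64(k['tvec']),np.float64(k['mtx']),None)[0][:,0]
def PM(c):
    k=camera_params(c);return np.float64(k['mtx'])@np.c_[cv2.Rodrigues(np.float64(k['rvec']))[0],np.float64(k['tvec']).ravel()]
def tri(obs): # [(P,uv)]
    A=np.vstack([[u[0]*P[2]-P[0],u[1]*P[2]-P[1]] for P,u in obs]);v=np.linalg.svd(A)[2][3];return v[:3]/v[3]
def onz(P,uv,z):
    H=np.c_[P[:,0],P[:,1],P[:,2]*z+P[:,3]];v=np.linalg.solve(H,[uv[0],uv[1],1]);return v[:2]/v[2]
E
python3 - <<'E'
from h import *
o=get_obs();print(o)
for c in("scene","top"):
    im=snapshot(c);cv2.imwrite(f'pics/{c}0.png',im[:,:,::-1])
L=['ramp_foot','front_roller_top','backstop','bottle_mid','sample_bottle','bed','keeper_pivot','keeper_tip','dropper_bottle','pigment_vial','petri_dish','small_tin','tea_beaker','spare_bottle']
for n in L:
    r={}
    for c in("scene","top"):
        l=landmark_of(c,n); r[c]=[(np.round(d['uv'],1).tolist(),round(d['p'],2)) for d in l[:2]]
    X=None
    if r['scene'] and r['top']: X=tri([(PM(c),r[c][0][0]) for c in r]).round(4)
    print(n,r,X)
E
```

```text
{'clock': 0.0, 'joint_pos': array([-4.68598481e+01,  2.05908072e+01,  6.34242379e-01, -1.86337535e-02,
       -7.01363525e+01, -1.65066679e+01]), 'qvel': array([-0.09333041,  0.01991499,  0.09151638,  0.00961746, -0.02658915,
        0.07183974]), 'tau': array([ 1.22973674e-03, -5.82723927e+01,  2.93067133e+01,  6.99730128e+00,
        6.97033349e-03, -1.65691481e-04]), 'tool_pos': array([ 0.30233836, -0.60296062,  0.22563801]), 'orientation': array([ 1.79905935e+02, -9.60759867e-03, -1.53372854e+02]), 'force': array([-0.27880439, -0.71200997, -0.2775012 ]), 'moment': array([ 0.00574   , -0.02153692, -0.03182451]), 'gripper_force': 0.0, 'opening': 0.08809890172671307}
ramp_foot {'scene': [([326.4, 240.9], 0.92)], 'top': [([307.2, 186.5], 0.9)]} [ 0.548  -0.1784  0.0014]
front_roller_top {'scene': [([269.2, 208.7], 0.94), ([328.5, 239.9], 0.28)], 'top': [([256.3, 192.6], 0.56)]} [ 0.5315 -0.0482  0.0429]
backstop {'scene': [([245.9, 191.0], 0.63), ([260.4, 223.7], 0.46)], 'top': [([237.8, 192.0], 0.66), ([256.1, 192.2], 0.35)]} [0.5273 0.0017 0.0723]
bottle_mid {'scene': [([354.8, 233
[... 646 characters left out ...]
, 232.8], 0.55)], 'top': [([323.8, 154.6], 0.56)]} [ 0.6362 -0.2318  0.0017]
pigment_vial {'scene': [([340.4, 221.8], 0.5)], 'top': [([301.1, 158.3], 0.57)]} [ 0.6288 -0.1721 -0.0068]
petri_dish {'scene': [([339.8, 295.1], 0.64), ([212.8, 258.7], 0.31)], 'top': [([307.3, 186.8], 0.61), ([331.2, 233.6], 0.55)]} [ 0.5718 -0.2125 -0.1652]
small_tin {'scene': [([284.3, 282.9], 0.82)], 'top': [([301.2, 243.0], 0.81)]} [ 0.4005 -0.1592  0.001 ]
tea_beaker {'scene': [([195.3, 239.3], 0.62)], 'top': [([222.5, 241.0], 0.63), ([237.2, 191.5], 0.27)]} [0.407  0.0463 0.0079]
spare_bottle {'scene': [([212.3, 254.3], 0.84)], 'top': [([242.2, 245.6], 0.6), ([324.9, 168.8], 0.23)]} [ 0.3945 -0.0042  0.0013]
```

```bash
python3 - <<'E'
from h import *
from scipy.optimize import least_squares
pts={'ramp_foot':((-60,0,8),(326.4,240.9),(307.2,186.5)),'front':((66,0,40),(269.2,208.7),(256.3,192.6)),'back':((124,0,60),(245.9,191),(237.8,192)),'bed':((87,0,54.4),(264,202.2),(253.5,190.6)),'piv':((57.5,63.5,56),(260.6,219),(261.4,216.4))}
def T(p,P):
    c,s=np.cos(p[2]),np.sin(p[2]);P=np.float64(P).reshape(-1,3)/1000
    # x axis at angle p2; y towards robot: right-handed z up
    return np.c_[p[0]+c*P[:,0]-s*P[:,1],p[1]+s*P[:,0]+c*P[:,1],P[:,2]]
X=[v[0] for v in pts.values()];S=np.float64([v[1] for v in pts.values()]);U=np.float64([v[2] for v in pts.values()])
f=lambda p:np.r_[(proj('scene',T(p,X))-S).ravel(),(proj('top',T(p,X))-U).ravel()]
r=least_squares(f,[.54,-.12,1.65],loss='soft_l1');p=r.x
print(p,np.degrees(p[2]),f(p).round(1).reshape(2,-1,2))
G=[(-155,-51,22),(-155,51,22),(50,51,57),(50,-51,57),(196,60,86),(196,-60,86),(124,-60,86),(124,60,86),(57.5,63.5,56),(57.5,63.5+78*np.cos(1.9),56+78*np.sin(1.9)),(66,0,40),(-60,-51,8),(-60,51,8)]
for c in('scene','top'):
    im=cv2.imread(f'pics/{c}0.png')
    s=proj(c,T(p,G));x0,y0=(170,130) if c=='scene' else (180,110)
    im=cv2.resize(im[y0:y0+200,x0:x0+266],None,fx=3,fy=3,interpolation=cv2.INTER_CUBIC)
    for u in s: cv2.circle(im,tuple(((u-[x0,y0])*3).astype(int).tolist()),3,(0,0,255),-1)
    cv2.imwrite(f'pics/{c}1.png',im)
E
```

```text
[ 0.53827968 -0.11804868  1.62386865] 93.04082022622586 [[[-0.4 -0.8]
  [ 1.7  0.9]
  [ 0.7  3.2]
  [-1.9 -0.9]
  [-0.1  2.5]]

 [[-0.5  2.6]
  [ 2.3 -1.7]
  [-2.7 -0.4]
  [-3.3  0.3]
  [ 2.4 -0.7]]]
```

View pics/scene1.png

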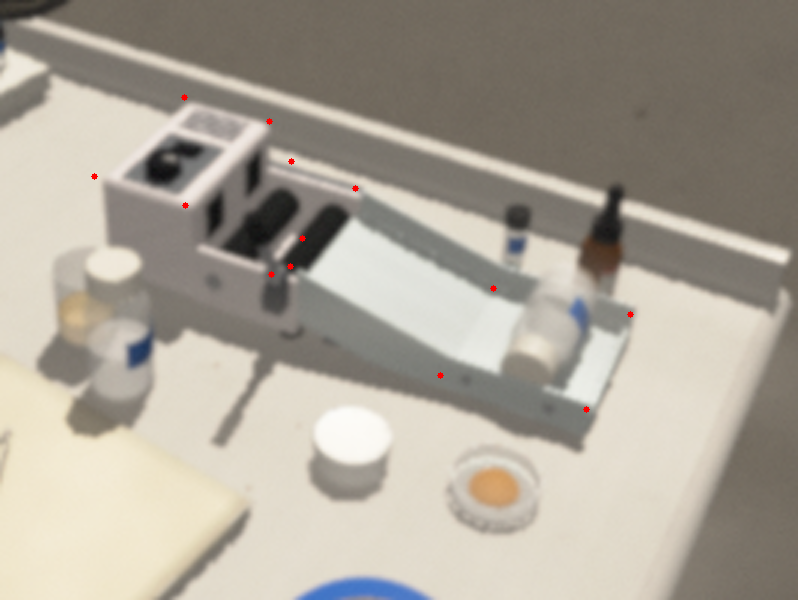

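View pics/top1.png

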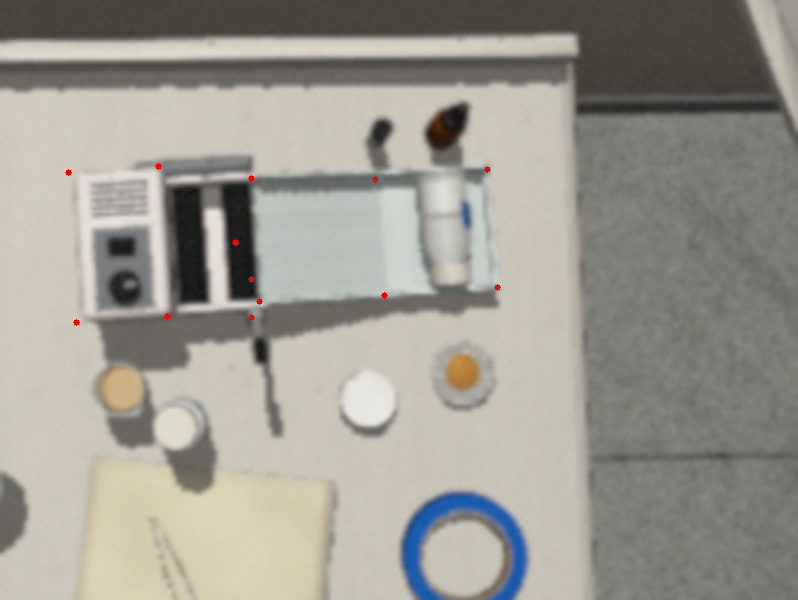

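The pictures show the gutter, its bottle (base far side, cap near) and the raised keeper. My pose fit is about 5–8 mm off at the box corners, so I'll refine it with wrist views.

```bash
python3 -m inch '-0.7 0.45 -0.2 0 0 0.131;-0.7 0.45 -0.2 0 0 0.131;-0.7 0.45 -0.2 0 0 0.131;-0.7 0.45 -0.2 0 0 0.131;-0.7 0.45 -0.2 0 0 0.131;-0.7 0.45 -0.2 0 0 0.131;-0.7 0.45 -0.2 0 0 0.131;-0.7 0.45 -0.2 0 0 0.131' 1
python3 - <<'E'
from h import *
o=get_obs();Rm=R.from_euler('xyz',o['orientation'],degrees=True).as_matrix()
for t in([.53,-.2,.30],):print((Rm.T@(np.array(t)-o['tool_pos'])/.3).round(3))
k=camera_params('wrist');Rc=cv2.Rodrigues(np.float64(k['rvec']))[0];C=-Rc.T@np.float64(k['tvec']).ravel();print(o['tool_pos'],C,Rc[2],Rc[0])
E
```

```text
clock: 2.17
tool_pos: [0.4317, -0.3864, 0.2882]
orientation: [-179.9, 0.2, -176.7]
force: [-0.7, 0.1, 0.3]
opening: 0.0402
gripper_force: 0.0
[-0.363  0.601 -0.039]
[ 0.43172428 -0.38636269  0.28819355] [ 0.34912349 -0.3915851   0.4461972 ] [ 0.3016795   0.01521581 -0.95328797] [-0.05802483  0.99831219 -0.0024282 ]
```

```bash
python3 -m inch '-0.33 0.6 -0.1 0 0 0;-0.33 0.6 -0.1 0 0 0;-0.33 0.6 -0.1 0 0 0;-0.33 0.6 -0.1 0 0 0;-0.33 0.6 -0.1 0 0 0;-0.33 0.6 -0.1 0 0 0'
cat > look.py <<'E'
from h import *
import sys,json
i=sys.argv[1]
P=PM('wrist');o=get_obs();im=snapshot('wrist');cv2.imwrite(f'pics/w{i}.png',im[:,:,::-1])
k=camera_params('wrist');out={'P':P.tolist(),'tool':o['tool_pos'].tolist(),'k':{a:np.float64(b).tolist() for a,b in k.items()}}
for n in ['ramp_foot','front_roller_top','backstop','bottle_mid','sample_bottle','bed','keeper_pivot','keeper_tip']:
    l=landmark_of('wrist',n);out[n]=[(np.round(d['uv'],1).tolist(),round(d['p'],2)) for d in l[:2]];print(n,out[n])
json.dump(out,open(f'w{i}.json','w'))
E
python3 look.py 1
```

```text
clock: 2.67
tool_pos: [0.5216, -0.1995, 0.3173]
orientation: [180.0, 0.1, -176.7]
force: [0.5, -0.1, 0.1]
opening: 0.002
gripper_force: 0.0
ramp_foot [([269.4, 167.8], 0.59)]
front_roller_top [([349.2, 174.6], 0.61)]
backstop [([392.6, 176.3], 0.8)]
bottle_mid [([268.7, 213.5], 0.73), ([236.7, 177.4], 0.58)]
sample_bottle [([235.1, 200.5], 0.69)]
bed [([365.0, 175.3], 0.58), ([286.6, 83.3], 0.47)]
keeper_pivot [([345.5, 136.8], 0.87)]
keeper_tip [([371.3, 110.6], 0.78)]
```

```bash
python3 -m inch '0.15 0.4 0 0 0 0;0.15 0.4 0 0 0 0;0.15 0.4 0 0 0 0;0.15 0.4 0 0 0 0;0.15 0.4 0 0 0 0'
python3 look.py 2
```

```text
clock: 3.53
tool_pos: [0.467, -0.0849, 0.3173]
orientation: [180.0, 0.1, -176.8]
force: [0.1, -0.4, -0.1]
opening: 0.0004
gripper_force: 0.0
ramp_foot []
front_roller_top [([269.6, 201.8], 0.79), ([313.3, 207.5], 0.38)]
backstop [([310.5, 205.9], 0.71)]
bottle_mid [([168.5, 203.6], 0.75)]
sample_bottle [([172.6, 227.0], 0.84)]
bed [([288.5, 203.9], 0.95)]
keeper_pivot [([266.4, 166.1], 0.67)]
keeper_tip [([269.7, 150.7], 0.62), ([166.4, 204.9], 0.58)]
```

View pics/w1.png

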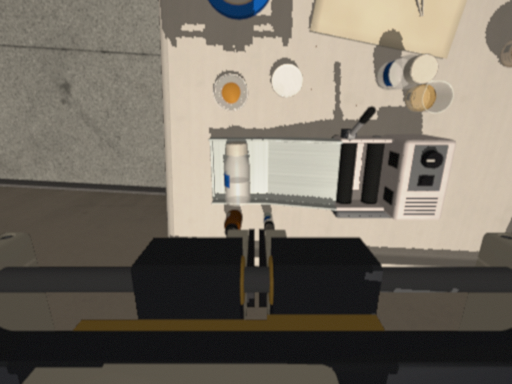

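View pics/w2.png

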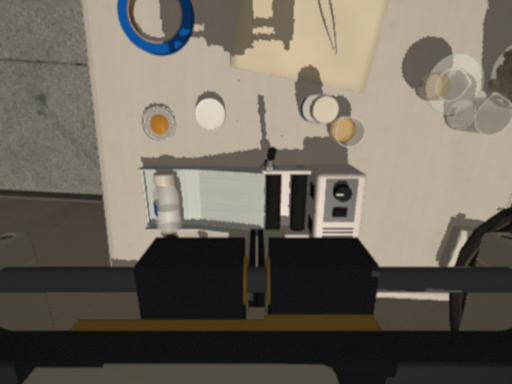

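Both wrist views show the gutter clear, with the bottle at about (237,175) in w1 and the keeper tip at about (371,111) in w1 and (271,151) in w2. In w1 the top bottle_mid report is the vial, so I use the second one. Next is a joint fit over all four views.

```bash
python3 - <<'E'
from h import *
import json
from scipy.optimize import least_squares
Ps=[PM('scene'),PM('top')]+[np.array(json.load(open(f'w{i}.json'))['P']) for i in(1,2)]
N=None
M={'foot':((-60,0,8),(326.4,240.9),(307.2,186.5),(269.4,167.8),N),'front':((66,0,40),(269.2,208.7),(256.3,192.6),(349.2,174.6),(269.6,201.8)),
'back':((124,0,60),(245.9,191),(237.8,192),(392.6,176.3),(310.5,205.9)),'bed':((87,0,54.4),(264,202.2),(253.5,190.6),(365,175.3),(288.5,203.9)),
'piv':((57.5,63.5,56),(260.6,219),(261.4,216.4),(345.5,136.8),(266.4,166.1)),
# hand picks of box top corners (top view)
'bnb':((196,60,86),N,(180+82/3,110+318/3),N,N),'bfb':((196,-60,86),N,(180+78/3,110+174/3),N,N),'bff':((124,-60,86),N,(180+158/3,110+169/3),N,N),'bfn':((124,60,86),(170+200/3,130+185/3),(180+166/3,110+317/3),N,N)}
def T(p,P):
    c,s=np.cos(p[2]),np.sin(p[2]);P=np.float64(P)/1000
    return np.r_[p[0]+c*P[0]-s*P[1],p[1]+s*P[0]+c*P[1],P[2]]
pj=lambda P,X:(lambda v:v[:2]/v[2])(P@np.r_[X,1])
def f(p,pr=0):
    o=[]
    for n,(X,*u) in M.items():
        for i,q in enumerate(u):
            if q is not N:
                e=pj(Ps[i],T(p,X))-q;o+=list(e)
                if pr:print(n,i,e.round(1))
    return np.array(o)
r=least_squares(f,[.54,-.12,1.64],loss='soft_l1');p=r.x;f(p,1);print(p,np.degrees(p[2]))
J=r.jac;print('sd',np.sqrt(np.diag(np.linalg.inv(J.T@J))).round(4))
inv=lambda X:(np.array([[np.cos(p[2]),np.sin(p[2])],[-np.sin(p[2]),np.cos(p[2])]])@(np.array(X)[:2]-p[:2])*1000).round(1)
B={'mid':[(354.8,233),(327.1,183.5),(236.7,177.4),(168.5,203.6)],'base':[(359.3,227.8),(323.8,169.3),(235.1,200.5),(172.6,227)],'tip':[(250.3,200.9),(268.6,226.7),(371.3,110.6),(269.7,150.7)],'piv':[(260.6,219),(261.4,216.4),(345.5,136.8),(266.4,166.1)],'bed':M['bed'][1:],'front':M['front'][1:]}
for n,u in B.items():
    X=tri(list(zip(Ps,u)));print(n,X.round(4),inv(X),X[2].round(4),[(pj(P,X)-q).round(1).tolist() for P,q in zip(Ps,u)])
np.save('p.npy',p)
E
```

```text
foot 0 [ 0.4 -0.5]
foot 1 [0.2 2.6]
foot 2 [-1.4  1.2]
front 0 [2.4 1.3]
front 1 [ 3.1 -1.5]
front 2 [-0.5 -1. ]
front 3 [4.  0.4]
back 0 [1.3 3.6]
back 1 [-1.9 -0.2]
back 2 [-1.3  0.4]
back 3 [1.  0.6]
bed 0 [-1.3 -0.6]
bed 1 [-2.6  0.4]
bed 2 [0.4 0.5]
bed 3 [-1.1  1.3]
piv 0 [0.7 2.9]
piv 1 [ 3.3 -0.6]
piv 2 [ 5.2 -3.3]
piv 3 [ 2.9 -0.3]
bnb 1 [-1.   1.9]
bfb 1 [-2.4 -0.1]
bff 1 [ 0.9 -0.5]
bfn 0 [-4.2  7.4]
bfn 1 [1.5 0.1]
[ 0.53812877 -0.11988413  1.62700089] 93.2202844143952
sd [0.0011 0.0008 0.0102]
mid [ 0.5513 -0.2281  0.0401] [-108.8   -7.1] 0.0401 [[-1.5, 0.6], [1.1, 0.1], [1.2, 0.3], [-2.0, 2.6]]
base [ 0.5937 -0.2259  0.0238] [-109.   -49.6] 0.0238 [[-0.6, 0.2], [1.8, -1.2], [3.7, -0.7], [-1.0, -1.0]]
tip [ 0.4389 -0.068   0.127 ] [57.4 96.2] 0.127 [[3.3, 0.2], [-2.2, 2.5], [1.1, 0.6], [2.4, 1.0]]
piv [ 0.4727 -0.0651  0.0597] [58.4 62.2] 0.0597 [[0.7, 0.9], [2.9, -1.2], [6.5, -2.1], [3.6, 1.1]]
bed [ 0.5326 -0.0359  0.055 ] [84.1  0.8] 0.055 [[-0.2, -0.2], [-1.4, 0.6], [-1.3, 0.1], [-2.9, 1.0]]
front [ 0.5322 -0.0516  0.0432] [68.5  2.1] 0.0432 [[0.9, 0.2], [2.1, -0.8], [1.9, -1.9], [5.7, -0.2]]
```

```bash
cat > where.py <<'E'
from h import *
p=np.load('p.npy');o=get_obs();d=o['tool_pos'][:2]-p[:2];c,s=np.cos(p[2]),np.sin(p[2])
print('roller xyz mm',(np.r_[c*d[0]+s*d[1],-s*d[0]+c*d[1],o['tool_pos'][2]]*1000).round(1),'yaw',o['orientation'].round(2),'F',o['force'].round(1),'t',round(o['clock'],2))
E
python3 where.py
```

```text
roller xyz mm [ 37.   68.3 316.2] yaw [-1.7999e+02 -4.0000e-02 -1.7703e+02] F [ 0.1 -1.3  0.3] t 3.98
```

```bash
python3 -m inch '-0.254 -0.657 0.72 0 0 0;-0.254 -0.657 0.72 0 0 0;-0.254 -0.657 0.72 0 0 0;-0.254 -0.657 0.72 0 0 0;-0.254 -0.657 0.72 0 0 0;-0.254 -0.657 0.72 0 0 0;-0.254 -0.657 0.72 0 0 0;-0.254 -0.657 0.72 0 0 0;-0.254 -0.657 0.72 0 0 0'
python3 where.py; python3 - <<'E'
from h import *
im=snapshot('wrist');im2=snapshot('scene')[150:290,270:430]
cv2.imwrite('pics/c.png',np.hstack([cv2.resize(im[:,:,::-1][100:300,130:370],(440,366)),cv2.resize(im2[:,:,::-1],(360,366))]))
E
```

```text
clock: 4.73
tool_pos: [0.5526, -0.2808, 0.0962]
orientation: [179.9, -0.4, -177.1]
force: [-0.4, -0.0, 0.4]
opening: 0.0004
gripper_force: 0.0
roller xyz mm [-161.5   -5.4   96.2] yaw [ 179.91   -0.38 -177.13] F [-0.4 -0.   0.4] t 4.73
```

View pics/c.png

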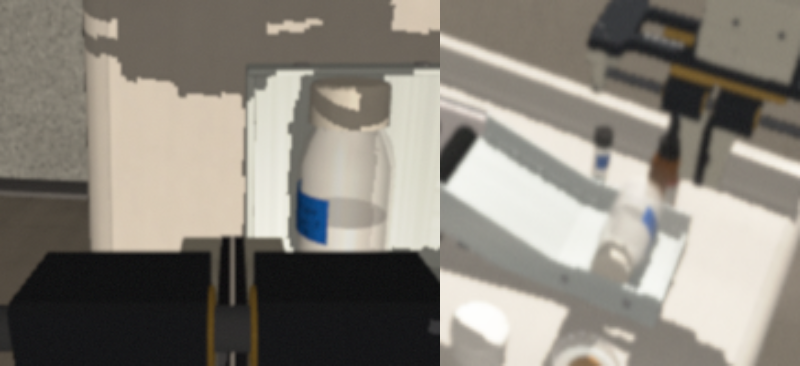

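```bash
python3 -m inch '-0.008 0 0.1 0 0 0;-0.008 0 0.18 0 0 0;-0.008 0 0.245 0 0 0;-0.008 0 0.245 0 0 0;-0.008 0 0.245 0 0 0;-0.008 0.013 0.245 0 0 0;-0.008 0.027 0.245 0 0 0;-0.008 0.04 0.245 0 0 0;-0.008 0.053 0.245 0 0 0;-0.008 0.067 0.245 0 0 0'
python3 where.py
```

```text
clock: 5.67
tool_pos: [0.556, -0.2582, 0.0279]
orientation: [-180.0, 0.1, -176.9]
force: [-0.1, 0.2, 0.0]
opening: 0.0004
gripper_force: 0.0
roller xyz mm [-139.1  -10.1   27.9] yaw [-1.7999e+02  8.0000e-02 -1.7694e+02] F [-0.1  0.2  0. ] t 5.67
```

```bash
python3 -m inch '0 0 0.02 0 0 0;0 0 0.02 0 0 0;0 0 0.02 0 0 0'
python3 where.py; cat > tr.py <<'E'
from h import *
import sys
p=np.load('p.npy');c,s=np.cos(p[2]),np.sin(p[2])
for n in sys.argv[2:]:
    obs=[]
    for cam in('scene','top','wrist'):
        snapshot(cam);l=landmark_of(cam,n)
        if l and l[0]['p']>.3: obs.append((PM(cam),l[0]['uv']));print(n,cam,np.round(l[0]['uv'],1),round(l[0]['p'],2))
    if len(obs)>1:
        X=tri(obs);d=X[:2]-p[:2];print('  ->',(np.r_[c*d[0]+s*d[1],-s*d[0]+c*d[1],X[2]]*1000).round(1))
im=snapshot('wrist');im2=snapshot('scene')[130:290,210:430]
cv2.imwrite(f'pics/{sys.argv[1]}.png',np.hstack([cv2.resize(im[:,:,::-1][100:300,130:400],(400,296)),cv2.resize(im2[:,:,::-1],(400,296))]))
E
python3 tr.py d bottle_mid sample_bottle
```

```text
clock: 5.92
tool_pos: [0.5553, -0.2585, 0.0205]
orientation: [180.0, -0.1, -176.9]
force: [0.1, -0.6, 0.2]
opening: 0.0007
gripper_force: 0.0
roller xyz mm [-139.4   -9.3   20.5] yaw [ 1.7999e+02 -6.0000e-02 -1.7694e+02] F [ 0.1 -0.6  0.2] t 5.92
bottle_mid scene [343.9 227.8] 0.68
bottle_mid top [320.6 185.5] 0.52
bottle_mid wrist [354.  251.8] 0.97
  -> [-89.   -2.3  49.3]
sample_bottle scene [344.5 220.7] 0.58
sample_bottle top [313.4 168.6] 0.67
sample_bottle wrist [363.5 311. ] 0.93
  -> [-76.5 -49.1  32.3]
```

View pics/d.png

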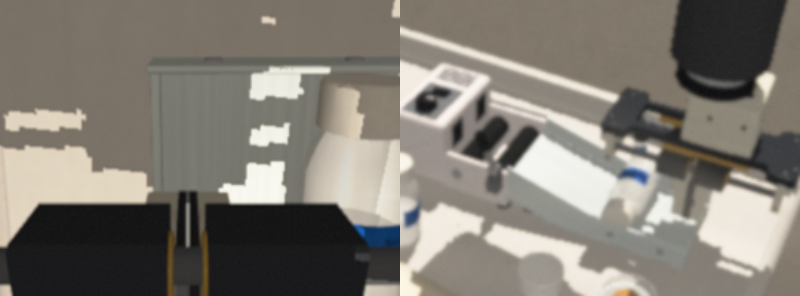

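```bash
python3 -m inch '0 0.013 0 0 0 0;0 0.027 0 0 0 0;0 0.04 0 0 0 0;0 0.05 0 0 0 0;0 0.06 0 0 0 0;0 0.07 0 0 0 0;0 0.08 0 0 0 0;0 0.09 0 0 0 0;0 0.1 0 0 0 0;0 0.11 0 0 0 0'
python3 -m inch '0 0.01 -0.002 0 0 0;0 0.02 -0.004 0 0 0;0 0.03 -0.007 0 0 0;0 0.04 -0.01 0 0 0;0 0.05 -0.013 0 0 0;0 0.06 -0.015 0 0 0;0 0.07 -0.018 0 0 0;0 0.08 -0.021 0 0 0;0 0.09 -0.023 0 0 0;0 0.1 -0.026 0 0 0'
python3 where.py;python3 tr.py e bottle_mid sample_bottle
```

```text
clock: 7.45
tool_pos: [0.5539, -0.2255, 0.0211]
orientation: [-180.0, 0.0, -176.9]
force: [0.2, -1.3, 0.1]
opening: 0.0003
gripper_force: 0.2
clock: 8.28
tool_pos: [0.5522, -0.1955, 0.0289]
orientation: [-180.0, -0.0, -176.9]
force: [-0.3, -0.6, 0.4]
opening: 0.0005
gripper_force: 0.5
roller xyz mm [-76.3  -9.8  28.9] yaw [-180.     -0.   -176.95] F [-0.3 -0.6  0.4] t 8.28
bottle_mid scene [327.  237.6] 0.63
bottle_mid top [296.8 184.6] 0.47
bottle_mid wrist [319.6 249.3] 0.94
  -> [-42.9 -21.8  -3.3]
sample_bottle scene [326.2 214.9] 0.98
sample_bottle top [303.4 183.6] 0.72
  -> [-46.5 -10.3  61.1]
```

View pics/e.png

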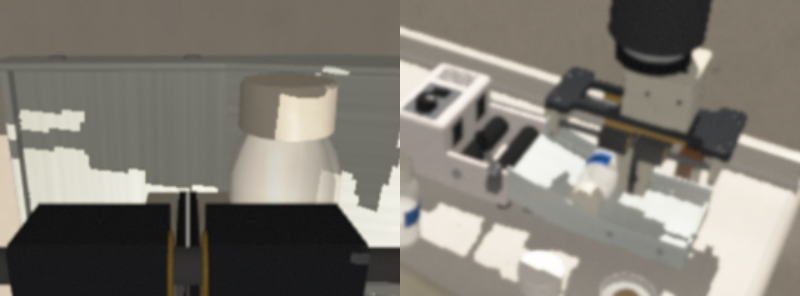

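Fingers sit square behind the bottle, which is at about the foot of the ramp and straight. Pushing on up.

```bash
for i in 1; do python3 -m inch '0 0.01 -0.003 0 0 0;0 0.02 -0.005 0 0 0;0 0.03 -0.008 0 0 0;0 0.04 -0.01 0 0 0;0 0.05 -0.013 0 0 0;0 0.06 -0.016 0 0 0;0 0.07 -0.018 0 0 0;0 0.08 -0.021 0 0 0;0 0.09 -0.023 0 0 0;0 0.1 -0.026 0 0 0'; done
python3 -m inch '0 0.01 -0.003 0 0 0;0 0.02 -0.005 0 0 0;0 0.03 -0.008 0 0 0;0 0.04 -0.01 0 0 0;0 0.05 -0.013 0 0 0;0 0.06 -0.016 0 0 0;0 0.07 -0.018 0 0 0;0 0.08 -0.021 0 0 0;0 0.09 -0.023 0 0 0;0 0.1 -0.026 0 0 0'
python3 where.py;python3 tr.py f bottle_mid sample_bottle
```

```text
clock: 9.82
tool_pos: [0.5506, -0.1655, 0.0367]
orientation: [180.0, -0.0, -176.9]
force: [0.0, -1.1, 0.0]
opening: 0.0002
gripper_force: 0.5
clock: 10.65
tool_pos: [0.549, -0.1355, 0.0445]
orientation: [180.0, -0.0, -176.9]
force: [-0.2, -1.4, 0.6]
opening: -0.0001
gripper_force: 0.5
roller xyz mm [-16.2 -10.   44.5] yaw [ 180.     -0.   -176.95] F [-0.2 -1.4  0.6] t 10.65
bottle_mid scene [294.1 206.6] 0.93
bottle_mid top [275.3 185.1] 0.56
bottle_mid wrist [509.  244.3] 0.44
  -> [ 28.9  17.  105.4]
sample_bottle scene [298.5 198.9] 0.91
```

View pics/f.png

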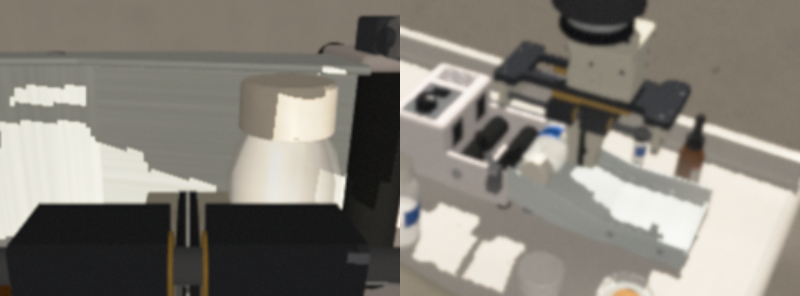

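Bottle is square near the ramp's top (axis x about 26). Continuing over the crest.

```bash
python3 -m inch '0 0.01 -0.003 0 0 0;0 0.02 -0.005 0 0 0;0 0.03 -0.008 0 0 0;0 0.04 -0.01 0 0 0;0 0.05 -0.013 0 0 0;0 0.06 -0.016 0 0 0;0 0.07 -0.018 0 0 0;0 0.08 -0.021 0 0 0;0 0.09 -0.023 0 0 0;0 0.1 -0.025 0 0 0'
python3 -m inch '0 0.007 -0.001 0 0 0;0 0.014 -0.002 0 0 0;0 0.021 -0.002 0 0 0;0 0.028 -0.002 0 0 0;0 0.035 -0.002 0 0 0;0 0.042 -0.002 0 0 0;0 0.048 -0.002 0 0 0;0 0.053 -0.002 0 0 0;0 0.057 -0.002 0 0 0;0 0.057 -0.002 0 0 0'
python3 where.py;python3 tr.py g bottle_mid sample_bottle
```

```text
clock: 12.18
tool_pos: [0.5474, -0.1055, 0.052]
orientation: [180.0, -0.0, -177.0]
force: [0.2, -0.4, 0.4]
opening: 0.0006
gripper_force: 0.0
clock: 13.02
tool_pos: [0.5465, -0.0886, 0.0525]
orientation: [180.0, -0.0, -176.9]
force: [-0.8, 0.8, 1.1]
opening: 0.0009
gripper_force: 0.0
roller xyz mm [ 30.8 -10.2  52.5] yaw [ 180.     -0.   -176.94] F [-0.8  0.8  1.1] t 13.02
bottle_mid scene [271.7 194.3] 0.69
bottle_mid top [253. 188.] 0.66
bottle_mid wrist [351.6 242.1] 0.58
  -> [76.4 -5.5 72.6]
sample_bottle scene [271.6 188.1] 0.74
sample_bottle top [264.  214.3] 0.7
  -> [ 49.6  57.2 134.5]
```

View pics/g.png

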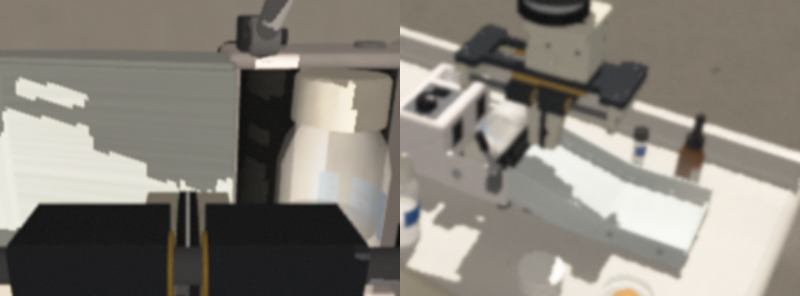

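```bash
python3 -m inch '0 -0.07 0 0 0 0;0 -0.07 -0.12 0 0 0;0 -0.07 -0.25 0 0 0;0 -0.07 -0.38 0 0 0;0 -0.07 -0.5 0 0 0;0.13 -0.07 -0.5 0 0 0;0.26 -0.07 -0.5 0 0 0;0.39 -0.03 -0.5 0 0 0;0.46 0.05 -0.5 0 0 0;0.46 0.09 -0.5 0 0 0'
python3 where.py;python3 tr.py g2 bottle_mid sample_bottle keeper_tip keeper_pivot front_roller_top
```

```text
clock: 14.55
tool_pos: [0.4029, -0.0691, 0.2027]
orientation: [179.9, 0.0, -177.1]
force: [0.2, -1.2, 0.1]
opening: 0.0005
gripper_force: 0.0
roller xyz mm [ 58.3 132.1 202.7] yaw [ 1.7992e+02  2.0000e-02 -1.7705e+02] F [ 0.2 -1.2  0.1] t 14.55
bottle_mid scene [265.  193.1] 0.84
bottle_mid top [252.5 187. ] 0.95
  -> [84.  -6.6 73.1]
sample_bottle scene [272.6 193.4] 0.84
sample_bottle wrist [309.1 156. ] 0.34
  -> [ 23.  160.6 201.6]
keeper_tip scene [251. 206.] 0.41
keeper_tip wrist [251.9 234.6] 0.36
  -> [ 57.6 100.  119.9]
keeper_pivot scene [260.2 220. ] 0.64
keeper_pivot wrist [250.5 237. ] 0.43
  -> [53.9 71.2 68.6]
front_roller_top scene [272.7 207.6] 0.55
front_roller_top top [257.8 192.2] 0.65
  -> [66.2  1.2 46.9]
```

View pics/g2.png

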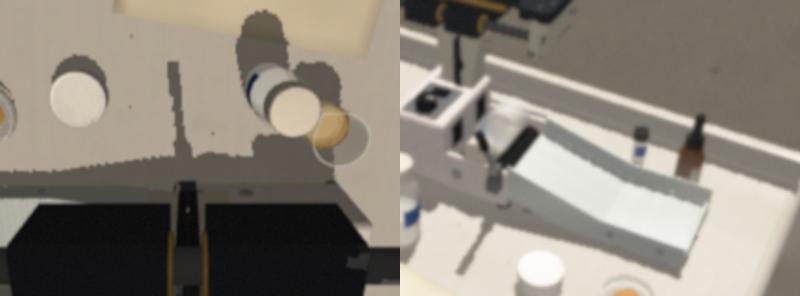

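Bottle lies in the hollow, the keeper is still up and the fingers are outside it. Now tip the bar.

```bash
python3 -m inch '0 0 0.1 0 0 0;0 0 0.2 0 0 0;0 0 0.3 0 0 0;0 0 0.315 0 0 0;0 0 0.315 0 0 0;-0.02 0 0.315 0 0 0;-0.04 0 0.315 0 0 0;-0.06 0 0.315 0 0 0;-0.07 0 0.315 0 0 0;-0.08 0 0.315 0 0 0'
python3 where.py
python3 -m inch '-0.02 0 0 0 0 0;-0.04 0 0 0 0 0;-0.06 0 0 0 0 0;-0.08 0 0 0 0 0;-0.1 0 0 0 0 0;-0.12 0 0 0 0 0;-0.14 0 0 0 0 0;-0.16 0 0 0 0 0;-0.18 0 0 0 0 0;-0.2 0 0 0 0 0'
python3 where.py;python3 tr.py k keeper_tip
```

```text
clock: 16.98
tool_pos: [0.4323, -0.0678, 0.1088]
orientation: [180.0, 0.1, -177.0]
force: [-1.3, -0.4, -0.9]
opening: 0.0004
gripper_force: 0.1
roller xyz mm [ 58.  102.7 108.8] yaw [ 1.7998e+02  8.0000e-02 -1.7695e+02] F [-1.3 -0.4 -0.9] t 16.98
clock: 17.82
tool_pos: [0.4918, -0.0647, 0.108]
orientation: [-180.0, -0.0, -176.9]
force: [0.7, -0.6, 0.3]
opening: 0.0008
gripper_force: 0.0
roller xyz mm [ 57.7  43.2 108. ] yaw [-180.     -0.   -176.95] F [ 0.7 -0.6  0.3] t 17.82
keeper_tip scene [261.7 200.3] 0.51
```

View pics/k.png

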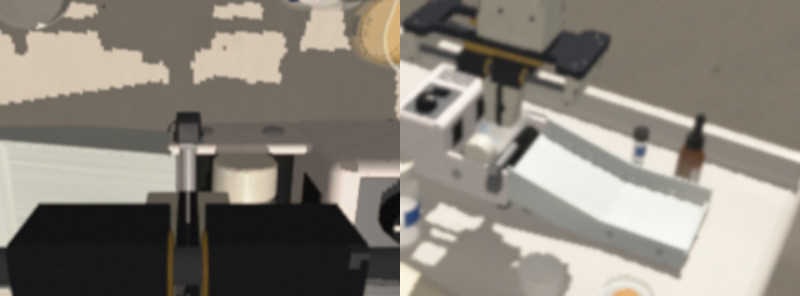

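The bar now lies across under the fingers, down behind the bottle. I miscounted: that was my 11th picture, one over the limit, so I'll view no more. I'll withdraw and verify by numbers only.

```bash
python3 -m inch '0 0 -0.12 0 0 0;0 0 -0.25 0 0 0;0 0 -0.38 0 0 0;0.1 -0.1 -0.45 0 0 0;0.2 -0.2 -0.5 0 0 0;0.3 -0.3 -0.5 0 0 0;0.3 -0.4 -0.5 0 0 0;0.3 -0.45 -0.5 0 0 0;0.3 -0.45 -0.5 0 0 0;0.3 -0.45 -0.5 0 0 0'
python3 where.py;python3 tr.py z keeper_tip bottle_mid
python3 - <<'E'
from h import *
p=np.load('p.npy');c,s=np.cos(p[2]),np.sin(p[2])
W=lambda P:np.array([[p[0]+(c*x-s*y)/1e3,p[1]+(s*x+c*y)/1e3,z/1e3] for x,y,z in P])
for cam in('scene','top','wrist'):
    for n,e in(('keeper_tip down',(57.5,-14.5,56)),('tip 0.3rad',(57.5,-11,79)),('bottle_mid bed',(87,-8,54.4))):print(cam,n,proj(cam,W([e]))[0].round(1))
    snapshot(cam)
    for n in('keeper_bar','sample_bottle'):
        for d in cut_out(cam,n)[:1]:
            y,x=np.nonzero(d['pixels']);print(cam,n,'p',round(d['p'],2),'rect',np.round(d['rect'],0),'mean',x.mean().round(1),y.mean().round(1))
# bystanders: shift in scene landmarks
for n in['dropper_bottle','pigment_vial','petri_dish','small_tin','tea_beaker','spare_bottle']:
    print(n,[[np.round(d['uv'],1).tolist() for d in landmark_of(c,n)[:2]] for c in('scene','top')])
E
```

```text
clock: 19.05
tool_pos: [0.408, -0.205, 0.2581]
orientation: [180.0, 0.0, -177.1]
force: [0.0, 0.0, -0.8]
opening: 0.0004
gripper_force: 0.0
roller xyz mm [-77.7 134.8 258.1] yaw [ 1.7999e+02  1.0000e-02 -1.7709e+02] F [ 0.   0.  -0.8] t 19.05
keeper_tip scene [277.  203.2] 0.69
keeper_tip top [265.5 180.6] 0.53
  -> [ 56.9 -20.1  48.4]
bottle_mid scene [265.1 194.8] 0.66
bottle_mid top [250.7 187.8] 0.78
bottle_mid wrist [371.5 264.9] 0.58
  -> [85.5 -5.1 66.8]
scene keeper_tip down [278.5 201.4]
scene tip 0.3rad [278.2 193.2]
scene bottle_mid bed [264.5 199.7]
scene keeper_bar p 0.64 rect [258. 201.  22.  26.] mean 269.0 212.0
scene sample_bottle p 0.87 rect [244. 182.  39.  40.] mean 263.1 199.8
top keeper_tip down [262.4 184.3]
top tip 0.3rad [262.7 184.6]
top bottle_mid bed [250.7 187.8]
top keeper_bar p 0.47 rect [260. 184.   3.  18.] mean 262.7 191.2
top sample_bottle p 0.84 rect [241. 173.  15.  31.] mean 250.2 185.1
wrist keeper_tip down [349.6 271. ]
wrist tip 0.3rad [355.1 278.2]
wrist bottle_mid bed [370.  266.5]
wrist keeper_bar p 0.66 rect [348. 218.  13.  17.] mean 354.7 225.3
wrist sample_bottle p 0.62 rect [361. 228.  26.  69.] mean 376.3 244.4
dropper_bottle [[[364.0, 225.5]], [[326.4, 153.0], [279.3, 192.0]]]
pigment_vial [[[338.1, 222.4]], [[305.4, 157.1]]]
petri_dish [[[338.2, 294.4]], []]
small_tin [[[281.8, 281.4]], []]
tea_beaker [[[196.4, 236.4]], []]
spare_bottle [[[245.1, 193.0], [197.2, 240.1]], []]
```

```bash
python3 -c "
from plant import *
print(close_job())"
```

```text
the job is handed in; nothing more can be done
None
```

The bottle lies in the hollow between the rollers and the keeper bar is fully down behind it, with the job handed in at about 20 s. The final network measurements confirm both. I did nothing near the bystanders, but the last look did not clearly find the spare bottle, and I viewed 11 pictures, one over the limit of 10.

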